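Set out the spectacle sample case for a fitting

TASK

Set out the spectacle sample case for the next client: swing its mirror lid up and over until it leans back open on its own, easing it over rather than flinging it or letting it slam. Then pull the frame drawer below all the way out. Leave the other things on the desk where they stand.

Things in the scene. Friction and masses are not known exactly. Their poses are not given: they have to be found in the camera images.
- case: the pine sample case, fixed on the desk: 180 mm deep (x), 330 mm wide (y). Origin: centre of its underside, on the desk. Its x axis points from the drawer side, which faces the robot, to the back; z up. The front 107 mm of its top is a hinged lid over a shallow tool tray, the rest a fixed deck, both 92 mm above the desk; one drawer below. Two lid rests rise 40 mm from the deck
- lid (a joint): angle of the lid, rad: 0 shut (level), growing as its front edge swings up and back, 1.57 upright, 2.1 leaning back on its rests. Mass about 0.4 kg, mirror inside. Let go before about 1.65 it falls shut, beyond about 1.75 it sinks back on to the rests and stays; hinge slightly damped, almost frictionless. About 2 to 3 N upward at the tab starts it
- lid_hinge (a point): middle of the lid's hinge line, 92 mm above the desk, 17 mm behind the case's origin along the case's x; the hinge line is parallel to the case's y axis; does not move
- lid_tab (a point): centre of the finger tab, moving with the lid: a wooden tongue 60 mm wide (y), 8 mm thick, standing out 20 mm beyond the lid's skirt, mid-width. Lid shut: it is level, its underside 84 mm above the desk, its front edge 140 mm from the hinge line (this centre 130 mm); nothing below it within 35 mm, the skirt behind it
- lid_skirt (a point): middle of the lower edge of the lid's skirt, moving with the lid: a 10 mm thick board, as wide as the case, hanging from the lid's front edge; lid shut, it reaches down to 49 mm above the desk, its outer face 13 mm in front of the case front. It overlaps the top of the drawer front, so the drawer cannot come out while the lid is down
- drawer (a joint): how far the drawer is out, m: 0 shut, 0.1 fully out against its stop; slides straight towards the robot, along minus x of the case; about 1.2 N of friction, so it stays where it is left
- drawer_handle (a point): middle of the drawer's steel bar handle, moving with the drawer: a level bar 11 mm in diameter, 110 mm long (along the case's y), axis 38 mm above the desk and 35 mm in front of the drawer front, which is flush with the case front: free gap behind it 29 mm. Two thin posts 47 mm to each side of the middle. Open from above once the lid is up; before that the tab is above it
- spectacles: bystander: folded spectacles on the desk, 138 mm wide, 42 mm high; origin under its centre
- white_tray: bystander: low white open tray, 90 x 120 x 35 mm; origin under its centre
- succulent: bystander: small plant in a white pot, 82 mm across, about 115 mm high; origin under its centre
- pen_cup: bystander: dark cup of pens, 72 mm across, 90 mm high, pens to 145 mm; origin under its centre

How it is judged (in metres and radians):
On the way, in this order (a step that is already met when the one before it is completed fails the run):
1. the lid leans back open on its own, with nothing of the robot touching it (value of joint lid above 2 rad and contact force between lid and the arm below 0.05 N and contact force between lid and the fingers below 0.05 N), for 0.3 s.
2. the drawer is fully out (value of joint drawer above 0.09 m), for 0.2 s.
At the end, for the whole second after the job is handed in: the lid rests open within 0.1 rad of its stop (joint above 2.0), the drawer is out to within 10 mm of its stop (joint above 0.09), and both are at rest (value of joint lid above 2 rad and value of joint drawer above 0.09 m and velocity of joint drawer below 0.01 m/s and velocity of joint lid between -0.05 and 0.05 rad/s); the robot touches nothing.
It fails at once if the lid is flung over or dropped shut (faster than 3 rad/s) (velocity of joint lid above 3 rad/s or velocity of joint lid below -3 rad/s).
It fails at once if a bystander is shifted by more than 20 mm (distance of any of spectacles, white_tray, succulent, pen_cup from where it was at the start of the episode above 0.02 m).
It also fails if it takes over 53 s, if anything falls off the work surface, if the arm or the gripper's body presses on something with over 40 N, if the wrist force passes 120 N, or if a joint passes its speed limit or range.

ROBOT

A 6-joint arm with a two-finger parallel gripper is mounted at the origin on the work surface. World frame = base frame: x ahead of the robot, y to its left, z up, the work surface at z = 0. Lengths are in mm, angles in rad, forces in N, time in s.
With the tool pointing down it reaches from about 350 to 850 mm from the base axis. Payload 8.1 kg.
Tool frame: the origin (TCP) lies midway between the tips of the shut fingers; the grasp point (between the pads) lies 19 mm behind it; z points along the fingers, y is the direction in which the jaws open and shut (so a half turn about z gives the same grasp; the last joint's range is limited). The gripper opens to 93 mm and grips with 3 to 60 N. Pads are 15 mm wide; open, the fingers measure 128 mm over their backs; the gripper's body (75 mm by 188 mm) begins 65 mm behind the grasp point.
Start: joints at [1.255, 0.13, 1.488, -0, 1.523, -0.085], TCP at [137.231, 584.1, 218.635] pointing down, gripper open.
Joint ranges: [-2.96, 2.96], [-0.89, 2.26], [0.02, 2.5], [-1.34, 4.48], [0, 2.73], [-2.66, 2.66]. Speed limits (rad/s): [2.39, 2.39, 2.79, 3.14, 3.14, 3.14].

INTERFACE

Orientations are given as a unit quaternion [w, x, y, z].
In Python, from rig import bot gives the robot as it stands. The module is installed in compiled form; this text tells all that it offers.
- The arm moves only by the tool servo_tool, never from a script. Its argument "series" is a list that holds one entry, the list of rows, each a list of 5 numbers: the opening, from -1 (shut) to 1 (fully open), then the shift along the world's x, y, z as a fraction of full scale, then the turn about the world's z as a fraction of full scale. A call has 1 to 20 rows; each row shifts and turns the commanded pose from where the row before left it; what a row does not reach is not made up. Full scale, the value 1, is 150 mm for a shift and 45 degrees for a turn. A row lasts 1/10 s, in which the tool goes at most 50 mm and 8.59 degrees, less where a joint would pass 70% of its speed; a pose out of reach is approached as far as the arm can. A call with a number of a shift or a turn outside -1 to 1 is refused whole. A call with a gripper value outside its range is refused whole. The fingers move at their own pace and stop on an object; "newtons" is the grip in N (left out, the last holds). Time passes only in rows, so rows that do not move let the fingers close. It gives the time, the measured TCP pose, the force and the opening at its end, in the units of the state.
- bot.observe(): the state, without advancing time (a new reading comes with each control period).
- bot.capture(name): name is "scene" or "top"; returns (picture, depth): 480x640x3 uint8, red, green, blue; 480x640 float32, mm along the optical axis (not along the pixel's ray), 0 where there is no reading.
- bot.calibration(name): a dict with "camera_matrix" (3x3 intrinsics, pixels), "rvec" (rotation vector, rad) and "tvec" (3), from world to camera coordinates, as OpenCV has them. Camera axes: x right, y down, z forward; pixel columns grow to the right and rows downward; lengths in mm; the calibration is good to about 2 mm. A picture is of the moment at which its call begins. calibration takes no time and is no camera call.
- bot.close_job(): hands the job in, once; it reports no verdict.
The state is a dict: "time": time; "qpos": joint angles; "joint_velocities": joint speeds; "tau": joint torques, N m; "eef_pos": TCP position; "tool_rot": TCP orientation; "wrist_force": force on the tool from outside, world axes, zero at the start; "torque": the same for the moment, N m; "grip_width": finger opening in mm.
Only numpy, scipy, OpenCV 4.12 (cv2) and the standard library are available. Lean on these libraries where they do the work, as an engineer would, in place of code of your own. Each camera call takes 0.05 s, during which the arm holds its last target.

## Working session

There is one attempt and no reset: what is moved stays moved. The work goes in short steps, Python scripts to look and compute and a tool call to move; the robot and the scene stay as the last step left them, time stands still between calls to the robot, and variables do not carry over. Pictures are saved under pics/ and viewed, and the job is handed in when it is done.

Besides the shell and the picture viewer there is one more tool, called after ">>>" in YAML: its name, and indented under it one key for each argument. servo_tool: Moves the arm, as the interface text tells. Shift numbers are shares of 150 mm and turn numbers shares of 45 degrees, none past 1 either way. Its arguments: {"type":"object","properties":{"series":{"type":"array","items":{"type":"array","items":{"type":"array","items":{"type":"number"}}}},"newtons":{"type":"number"}},"required":["series"]}

```bash
mkdir -p pics
cat > h.py <<'E'
from rig import bot
import numpy as np, cv2
def cap(n,f):
    p,d=bot.capture(n); cv2.imwrite('pics/'+f+'.png',p[:,:,::-1]); np.save('pics/'+f+'.npy',d); return p,d
def cal(n):
    c=bot.calibration(n); R=cv2.Rodrigues(np.array(c['rvec'],float))[0]; return np.array(c['camera_matrix'],float),R,np.array(c['tvec'],float).reshape(3)
def w(n,d,u,v):
    K,R,t=cal(n); z=d[int(v),int(u)]; return R.T@(np.linalg.inv(K)@[u,v,1]*z-t)
def cloud(n,d):
    K,R,t=cal(n); v,u=np.mgrid[:480,:640]; p=np.stack([u,v,np.ones_like(u)],-1)@np.linalg.inv(K).T*d[...,None]; return (p-t)@R
def proj(n,P):
    K,R,t=cal(n); q=(R@np.array(P,float).T).T+t; q=q@K.T; return q[:,:2]/q[:,2:]
E
python3 - <<'E'
from h import *
cap('scene','s0');cap('top','t0');print(bot.observe())
E
```

```text
{'time': 0.1, 'qpos': array([ 1.25457140e+00,  1.31095465e-01,  1.48912528e+00, -2.48919827e-06,
        1.52302937e+00, -8.54196043e-02]), 'joint_velocities': array([ 3.94047346e-04, -1.05843221e-03, -1.62178709e-03, -4.37569153e-04,
       -5.22312372e-06,  5.10588730e-04]), 'tau': array([ 6.23226042e-04, -5.61350727e+01, -4.93087506e+01,  7.69230863e-02,
        2.93297460e-02, -7.54389976e-05]), 'eef_pos': array([137.08976367, 583.60945052, 217.71125964]), 'tool_rot': array([-1.64093698e-04,  1.15146581e-01,  9.93348166e-01, -8.12326888e-04]), 'wrist_force': array([0.38852389, 1.1016249 , 0.04445822]), 'torque': array([-0.01075332,  0.01566047,  0.0457983 ]), 'grip_width': 93.19280013482411}
```

View pics/s0.png

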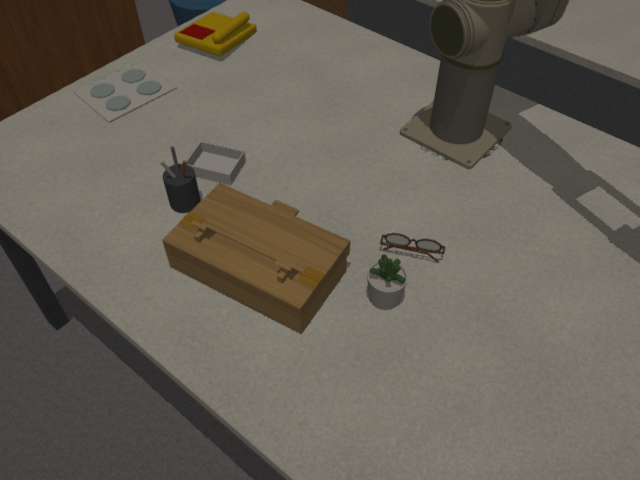

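View pics/t0.png

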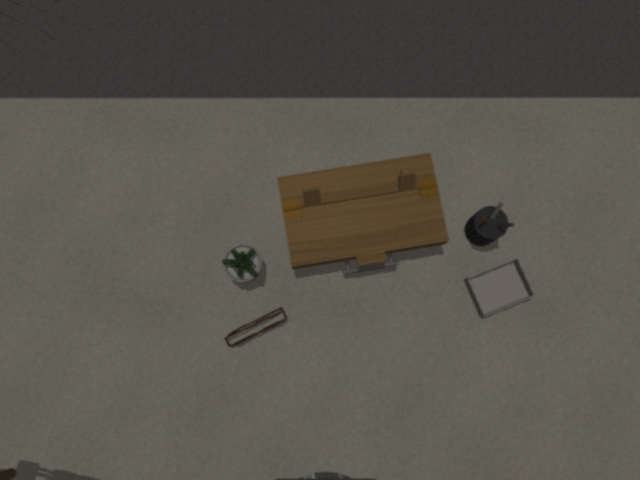

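The top view shows the case with its tab at about (371,259), and the handle ends at about (347,266) and (397,262). The succulent is at (243,264), the spectacles at (256,327), the cup at (487,226) and the white tray at (498,288). Next I'll measure the case pose.

Run:
```python
from h import *
d=np.load('pics/t0.npy');P=cloud('top',d)
m=(np.abs(P[...,2]-92)<6)&(d>0)
m[:, :270]=0;m[:,455:]=0
n,l,s,c=cv2.connectedComponentsWithStats(m.astype(np.uint8)); k=1+np.argmax(s[1:,4]); m=l==k; print(s[k],np.median(P[m][:,2]))
r=cv2.minAreaRect(P[m][:,:2].astype(np.float32));print(r)
for nm,u,v in [('tab',371,259),('c',281,179),('c',429,157),('c',444,241),('c',293,264),('hL',347,266),('hR',397,262),('plant',243,264),('s',229,340),('s',284,315),('cup',487,226),('tray',498,288),('trayc',488,313),('trayc',468,283),('rest',312,198),('rest',406,182)]:
    print(nm,w('top',d,u,v).round(1))
m2=(P[...,2]>25)&(P[...,2]<45)
K,R,t=cal('top');print('cam',-R.T@t)
p=cv2.imread('pics/t0.png');cv2.imwrite('pics/t0c.png',cv2.resize(p[140:360,210:550],None,fx=2.3,fy=2.3,interpolation=cv2.INTER_CUBIC))
```

```text
[  277   153   172   114 13742] 91.75338205121687
((651.3203125, -78.90708923339844), (214.677001953125, 330.59228515625), 9.32160758972168)
tab [553.7 -93.5  95.3]
c [723.8  92.7  94.6]
c [ 772.6 -220.3   91.4]
c [ 592.  -245.8   89.8]
c [543.9  66.5  93.1]
hL [546.  -46.6  46.3]
hR [ 554.8 -153.6   44. ]
plant [541.7 167.1 109.4]
s [391.2 207.2   3.2]
s [443.3  87.7  28.8]
cup [ 623.3 -336.    91.3]
tray [ 503. -379.    2.]
trayc [ 447.3 -348.5   23.1]
trayc [ 511.7 -308.2   24.2]
rest [679.3  27.5 108.1]
rest [ 711.  -166.4  116. ]
cam [ 374.71187942   17.22029905 1312.91762542]
```

View pics/t0c.png

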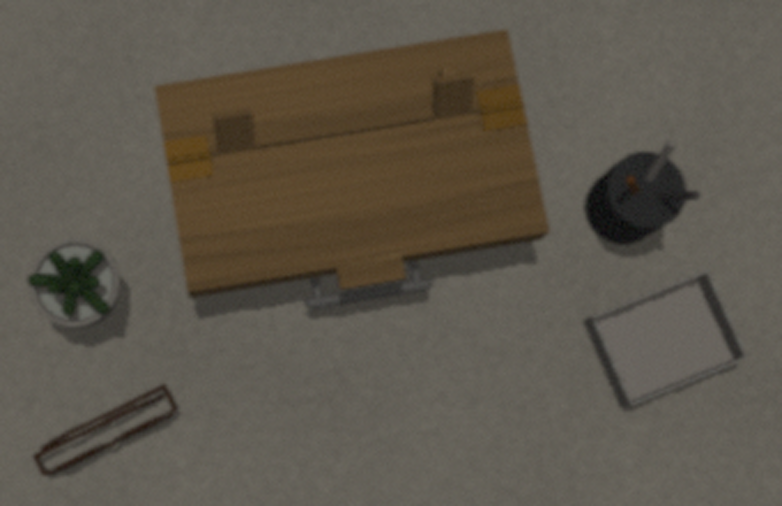

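Run:
```python
from h import *
from scipy.optimize import minimize
d=np.load('pics/t0.npy');P=cloud('top',d)
m=(np.abs(P[...,2]-92)<8)&(d>0); m[:, :270]=0;m[:,455:]=0
n,l,s,c=cv2.connectedComponentsWithStats(m.astype(np.uint8)); m=l==1+np.argmax(s[1:,4])
m=cv2.morphologyEx(m.astype(np.uint8),cv2.MORPH_CLOSE,np.ones((13,13)))
S=8
T=cv2.resize(m,None,fx=4,fy=4,interpolation=cv2.INTER_NEAREST)
o=np.array([[90,165],[90,-165],[-103,-165],[-103,-30],[-123,-30],[-123,30],[-103,30],[-103,165]],float)
def f(q):
    c_,s_=np.cos(q[2]/100),np.sin(q[2]/100)
    X=o@np.array([[c_,s_],[-s_,c_]])+q[:2]
    uv=proj('top',np.c_[X,np.full(8,92.)])
    I=np.zeros_like(T);cv2.fillPoly(I,[np.round(((uv+.5)*4-.5)*16).astype(np.int32)],1,shift=4)
    return (I!=T).sum()/16
best=min((minimize(f,[667+a,-76+b,c],method='Nelder-Mead',options=dict(initial_simplex=[[667+a,-76+b,c],[671+a,-76+b,c],[667+a,-72+b,c],[667+a,-76+b,c+3]])) for a in(-3,2) for b in (-3,3) for c in (14,16)),key=lambda r:r.fun)
print(best.x,np.degrees(best.x[2]/100),best.fun,m.sum())
x,y,a=best.x;a/=100
for nm,cx in [('tab grip r134',17-134),('hinge',17),('handle',-125)]: print(nm,x+cx*np.cos(a),y+cx*np.sin(a))
# skirt front in scene? check handle pts
H=P[(P[...,2]>30)&(P[...,2]<60)&(d>0)]
c_,s_=np.cos(a),np.sin(a);L=(H[:,:2]-[x,y])@np.array([[c_,-s_],[s_,c_]])
k=(L[:,0]<-105)&(L[:,0]>-150)&(np.abs(L[:,1])<70);print(k.sum(),L[k].min(0),L[k].max(0),np.median(L[k],0))
```

```text
[666.685009   -76.19063589  16.44803639] 9.424030663156973 331.4375 14470
tab grip r134 551.2640908871783 -95.34818432224063
hinge 683.4555697508036 -73.40706047117753
handle 543.3720622983052 -96.65810216409514
332 [-130.49388811  -58.0989276 ] [-105.04453968   59.39429138] [-124.25182962    1.45491238]
```

>>> servo_tool:
  series:
    - [[1,0.138,-0.2263,0.004,0.0251],[1,0.138,-0.2263,0.004,0.0251],[1,0.138,-0.2263,0.004,0.0251],[1,0.138,-0.2263,0.004,0.0251],[1,0.138,-0.2263,0.004,0.0251],[1,0.138,-0.2263,0.004,0.0251],[1,0.138,-0.2263,0.004,0.0251],[1,0.138,-0.2263,0.004,0.0251],[1,0.138,-0.2263,0.004,0.0251],[1,0.138,-0.2263,0.004,0.0251],[1,0.138,-0.2263,0.004,0.0251],[1,0.138,-0.2263,0.004,0.0251],[1,0.138,-0.2263,0.004,0.0251],[1,0.138,-0.2263,0.004,0.0251],[1,0.138,-0.2263,0.004,0.0251],[1,0.138,-0.2263,0.004,0.0251],[1,0.138,-0.2263,0.004,0.0251],[1,0.138,-0.2263,0.004,0.0251],[1,0.138,-0.2263,0.004,0.0251],[1,0.138,-0.2263,0.004,0.0251]]
  newtons: 12

```text
time: 2.1
eef_pos: [551.6, -96.3, 230.1]
tool_rot: [-0.0, -0.082, 0.997, 0.0]
wrist_force: [1.1, 0.7, 0.3]
grip_width: 92.7
```

>>> servo_tool:
  series:
    - [[1,0,0,0,0],[1,0,0,0,0],[1,0,0,0,0]]

```text
time: 2.4
eef_pos: [550.7, -94.1, 230.2]
tool_rot: [-0.0, -0.082, 0.997, 0.0]
wrist_force: [-0.2, -0.4, 0.7]
grip_width: 92.9
```

>>> servo_tool:
  series:
    - [[1,0,-0.004,-0.2,0],[1,0,-0.004,-0.2,0],[1,0,0,-0.2,0],[1,0,0,-0.15,0],[1,0,0,0,0],[1,0,0,0,0]]

```text
time: 3.0
eef_pos: [550.9, -95.1, 118.7]
tool_rot: [-0.0, -0.082, 0.997, 0.0]
wrist_force: [0.3, -0.6, 0.3]
grip_width: 92.7
```

Run:
```python
from h import *
for n in('scene','top'):
    p,d=cap(n,n+'1')
s=bot.observe();print(s['eef_pos'],s['wrist_force'])
a=cv2.imread('pics/scene1.png')[130:350,150:450];b=cv2.imread('pics/top1.png')[140:360,230:530]
cv2.imwrite('pics/j1.png',cv2.resize(np.hstack([a,b]),None,fx=1.33,fy=1.33))
cv2.imwrite('pics/j1b.png',cv2.resize(a,None,fx=2.6,fy=2.6,interpolation=cv2.INTER_CUBIC))
```

```text
[552.3839942  -95.80523808 120.3285499 ] [0.407395   0.07325339 0.40880952]
```

View pics/j1b.png

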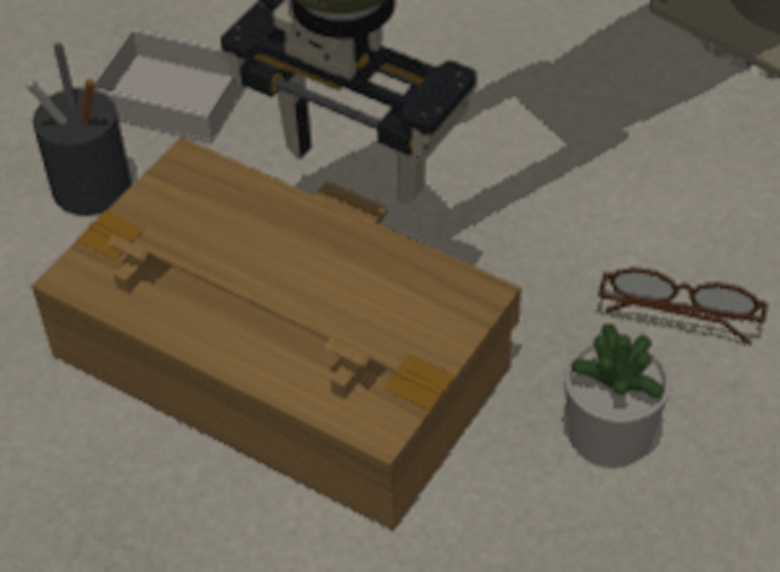

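View pics/j1.png

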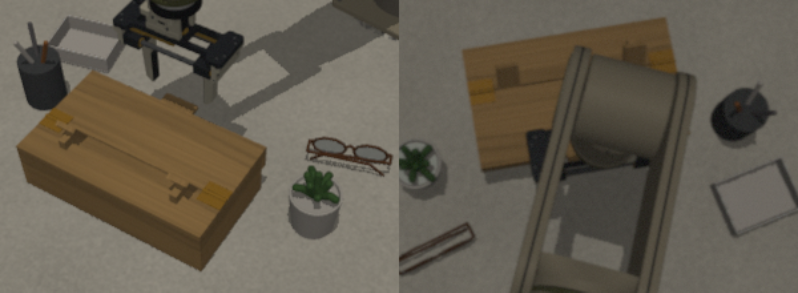

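The open fingers, at about (297,125) and (410,180) in the scene crop, stand either side of the tab at (350,200). I'll go down and grip.

>>> servo_tool:
  series:
    - [[1,0,0,-0.1,0],[1,0,0,-0.1,0],[1,0,0,-0.053,0],[1,0,0,0,0],[0,0,0,0,0],[-1,0,0,0,0],[-1,0,0,0,0],[-1,0,0,0,0],[-1,0,0,0,0],[-1,0,0,0,0],[-1,0,0,0,0],[-1,0,0,0,0]]
  newtons: 15

```text
time: 4.3
eef_pos: [551.5, -95.9, 80.6]
tool_rot: [0.0, -0.082, 0.997, -0.0]
wrist_force: [-0.4, 2.3, 3.1]
grip_width: 59.7
```

Run:
```python
import numpy as np
a=np.radians(9.4)
th=np.concatenate([np.linspace(0,.1,5),np.linspace(.1,1.9,37)[1:]])
X=-134*np.cos(th)-4*np.sin(th);Z=134*np.sin(th)-4*np.cos(th)
D=np.c_[np.diff(X)*np.cos(a),np.diff(X)*np.sin(a),np.diff(Z)]/150
print(len(D))
for i in range(0,len(D),10):
    print(th[min(i+10,len(D))],[[-1,*[round(float(v),4) for v in r],0] for r in D[i:i+10]], 'cum',(D[:i+10].sum(0)*150).round(1))
```

```text
40
0.4 [[-1, -0.0004, -0.0001, 0.0223, 0], [-1, 0.0002, 0.0, 0.0223, 0], [-1, 0.0007, 0.0001, 0.0223, 0], [-1, 0.0013, 0.0002, 0.0223, 0], [-1, 0.0042, 0.0007, 0.0445, 0], [-1, 0.0064, 0.0011, 0.0442, 0], [-1, 0.0085, 0.0014, 0.0438, 0], [-1, 0.0107, 0.0018, 0.0433, 0], [-1, 0.0128, 0.0021, 0.0427, 0], [-1, 0.0149, 0.0025, 0.042, 0]] cum [ 8.9  1.5 52.5]
0.8999999999999999 [[-1, 0.017, 0.0028, 0.0412, 0], [-1, 0.019, 0.0031, 0.0403, 0], [-1, 0.0209, 0.0035, 0.0393, 0], [-1, 0.0229, 0.0038, 0.0382, 0], [-1, 0.0247, 0.0041, 0.037, 0], [-1, 0.0265, 0.0044, 0.0357, 0], [-1, 0.0282, 0.0047, 0.0343, 0], [-1, 0.0299, 0.0049, 0.0328, 0], [-1, 0.0315, 0.0052, 0.0313, 0], [-1, 0.033, 0.0055, 0.0297, 0]] cum [ 46.9   7.8 106.5]
1.4 [[-1, 0.0344, 0.0057, 0.0279, 0], [-1, 0.0357, 0.0059, 0.0262, 0], [-1, 0.037, 0.0061, 0.0243, 0], [-1, 0.0381, 0.0063, 0.0224, 0], [-1, 0.0392, 0.0065, 0.0205, 0], [-1, 0.0401, 0.0066, 0.0184, 0], [-1, 0.041, 0.0068, 0.0164, 0], [-1, 0.0418, 0.0069, 0.0143, 0], [-1, 0.0424, 0.007, 0.0122, 0], [-1, 0.043, 0.0071, 0.01, 0]] cum [105.8  17.5 135.4]
1.9 [[-1, 0.0434, 0.0072, 0.0078, 0], [-1, 0.0437, 0.0072, 0.0056, 0], [-1, 0.044, 0.0073, 0.0034, 0], [-1, 0.0441, 0.0073, 0.0011, 0], [-1, 0.0441, 0.0073, -0.0011, 0], [-1, 0.044, 0.0073, -0.0033, 0], [-1, 0.0437, 0.0072, -0.0055, 0], [-1, 0.0434, 0.0072, -0.0078, 0], [-1, 0.043, 0.0071, -0.0099, 0], [-1, 0.0424, 0.007, -0.0121, 0]] cum [171.2  28.3 132.1]
```

>>> servo_tool:
  series:
    - [[-1,0,0,0.0223,0],[-1,0,0,0.0223,0],[-1,0.0005,0,0.0223,0],[-1,0.0013,0.0002,0.0223,0],[-1,0.0042,0.0007,0.0445,0],[-1,0.0064,0.0011,0.0442,0],[-1,0.0085,0.0014,0.0438,0],[-1,0.0107,0.0018,0.0433,0],[-1,0.0128,0.0021,0.0427,0],[-1,0.0149,0.0025,0.042,0]]

```text
time: 5.3
eef_pos: [559.8, -94.5, 133.0]
tool_rot: [-0.001, -0.082, 0.997, 0.0]
wrist_force: [-0.6, 0.6, -2.5]
grip_width: 59.9
```

Run:
```python
from h import *
cap('scene','s2');s=bot.observe();print(s['eef_pos'],s['wrist_force'],s['grip_width'])
a=cv2.imread('pics/s2.png')[130:350,150:450]
cv2.imwrite('pics/s2c.png',cv2.resize(a,None,fx=2.6,fy=2.6,interpolation=cv2.INTER_CUBIC))
```

```text
[560.4289985  -94.44175409 134.22063243] [-5.22513926  1.85405975 -0.08584908] 59.613205229611076
```

View pics/s2c.png

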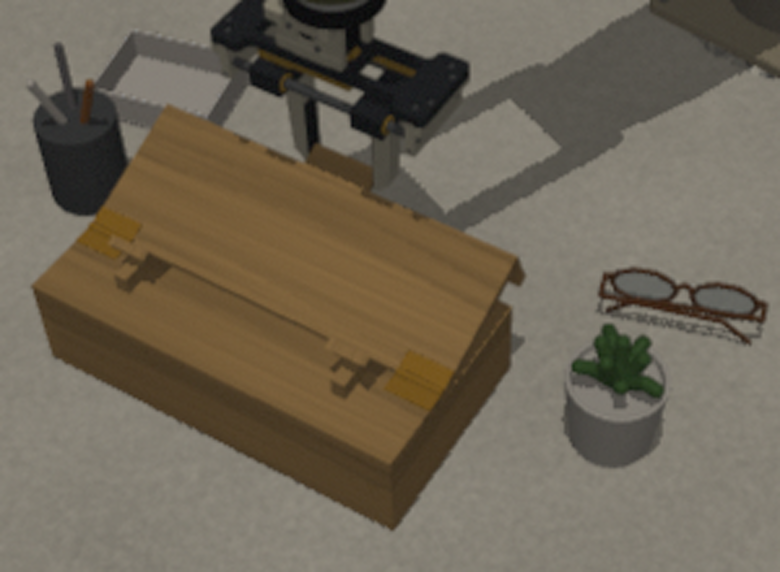

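The lid is at about 0.4 rad, with the fingers holding the tab at (340,165). The forces are small, so I'll continue.

>>> servo_tool:
  series:
    - [[-1,0.017,0.0028,0.0412,0],[-1,0.019,0.0031,0.0403,0],[-1,0.0209,0.0035,0.0393,0],[-1,0.0229,0.0038,0.0382,0],[-1,0.0247,0.0041,0.037,0],[-1,0.0265,0.0044,0.0357,0],[-1,0.0282,0.0047,0.0343,0],[-1,0.0299,0.0049,0.0328,0],[-1,0.0315,0.0052,0.0313,0],[-1,0.033,0.0055,0.0297,0]]

```text
time: 6.35
eef_pos: [598.6, -88.1, 187.0]
tool_rot: [0.0, -0.082, 0.997, 0.0]
wrist_force: [-1.4, 0.9, -2.4]
grip_width: 59.5
```

Run:
```python
from h import *
cap('scene','s3');s=bot.observe();print(s['eef_pos'],s['wrist_force'],s['grip_width'])
a=cv2.imread('pics/s3.png')[130:350,150:450]
cv2.imwrite('pics/s3c.png',cv2.resize(a,None,fx=2.6,fy=2.6,interpolation=cv2.INTER_CUBIC))
```

```text
[599.62537763 -87.9714012  187.8421652 ] [-1.17317965  1.52236406 -0.67465454] 59.69302538517836
```

View pics/s3c.png

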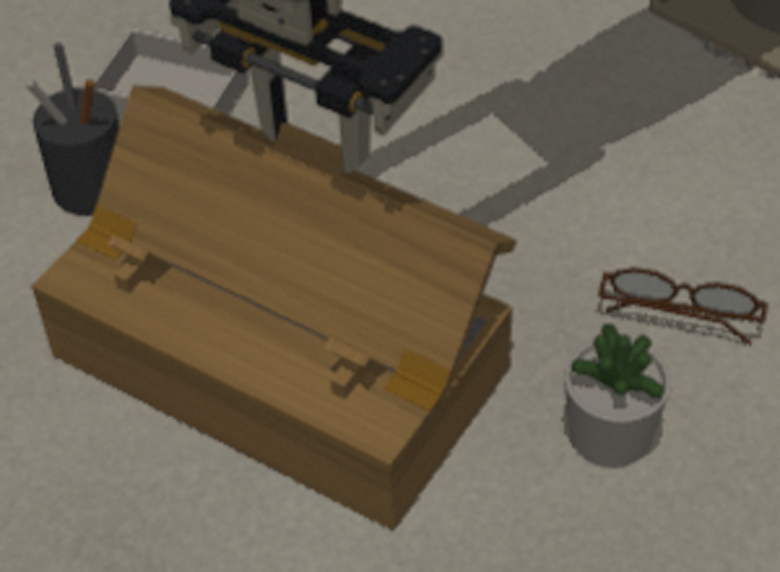

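The lid is at about 0.9 rad and the tab at (315,145) is still gripped. I'll carry it on past upright.

>>> servo_tool:
  series:
    - [[-1,0.0344,0.0057,0.0279,0],[-1,0.0357,0.0059,0.0262,0],[-1,0.037,0.0061,0.0243,0],[-1,0.0381,0.0063,0.0224,0],[-1,0.0392,0.0065,0.0205,0],[-1,0.0401,0.0066,0.0184,0],[-1,0.041,0.0068,0.0164,0],[-1,0.0418,0.0069,0.0143,0],[-1,0.0424,0.007,0.0122,0],[-1,0.043,0.0071,0.01,0]]

```text
time: 7.4
eef_pos: [657.9, -78.3, 216.1]
tool_rot: [0.0, -0.082, 0.997, -0.0]
wrist_force: [-2.8, 2.9, 3.6]
grip_width: 59.6
```

>>> servo_tool:
  series:
    - [[-1,0.0434,0.0072,0.0078,0],[-1,0.0437,0.0072,0.0056,0],[-1,0.044,0.0073,0.0034,0],[-1,0.0441,0.0073,0.0011,0],[-1,0.0441,0.0073,-0.0011,0],[-1,0.044,0.0073,-0.0033,0],[-1,0.0437,0.0072,-0.0055,0],[-1,0.0434,0.0072,-0.0078,0],[-1,0.043,0.0071,-0.0099,0],[-1,0.0424,0.007,-0.0121,0],[-1,0,0,0,0]]

```text
time: 8.5
eef_pos: [724.5, -67.3, 213.1]
tool_rot: [0.002, -0.082, 0.997, -0.0]
wrist_force: [0.6, 3.2, 4.9]
grip_width: 59.9
```

Run:
```python
from h import *
cap('scene','s4');s=bot.observe();print(s['eef_pos'],s['wrist_force'],s['grip_width'])
a=cv2.imread('pics/s4.png')[100:350,150:450]
cv2.imwrite('pics/s4c.png',cv2.resize(a,None,fx=2.4,fy=2.4,interpolation=cv2.INTER_CUBIC))
```

```text
[724.26684999 -67.31584247 213.14062043] [0.45456222 2.87203262 4.97977871] 59.94407780937291
```

View pics/s4c.png

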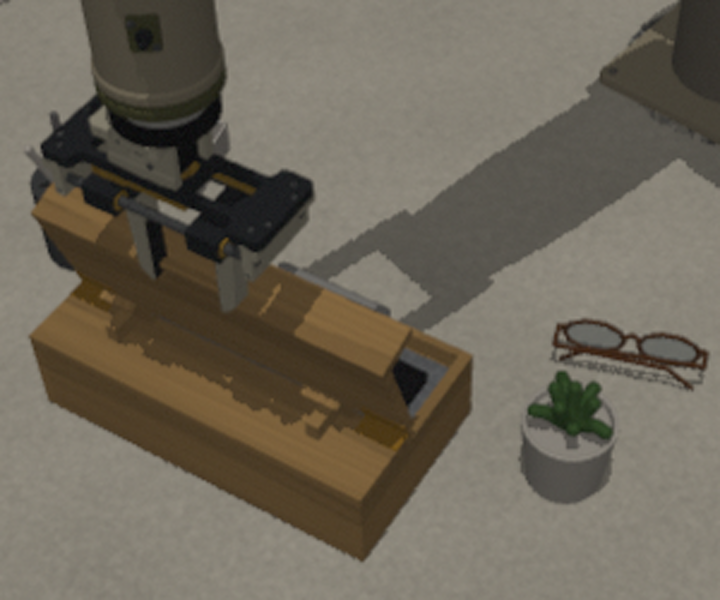

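The lid is past upright at about 1.9 rad, with the tab between the fingers at (190,270). I'll ease it a little further and then release.

>>> servo_tool:
  series:
    - [[-1,0.04,0.0066,-0.014,0],[-1,0.04,0.0066,-0.016,0],[-1,0.02,0.0033,-0.009,0],[-1,0,0,0,0],[0.2,0,0,0,0],[1,0,0,0,0],[1,0,0,0,0],[1,0,0,0,0],[1,0,0,0,0],[1,0,0,0,0],[1,0,0,0,0]]

```text
time: 9.65
eef_pos: [737.3, -65.3, 206.1]
tool_rot: [-0.0, -0.082, 0.997, 0.0]
wrist_force: [0.8, 0.1, 0.3]
grip_width: 92.4
```

>>> servo_tool:
  series:
    - [[1,0,0,0.1,0],[1,0,0,0.2,0],[1,0,0,0.2,0],[1,0,0,0,0],[1,0,0,0,0]]

```text
time: 10.15
eef_pos: [738.1, -65.3, 283.7]
tool_rot: [0.002, -0.082, 0.997, -0.0]
wrist_force: [-0.0, 0.4, -0.2]
grip_width: 93.0
```

Run:
```python
from h import *
cap('scene','s5');s=bot.observe();print(s['eef_pos'],s['wrist_force'],s['grip_width'])
a=cv2.imread('pics/s5.png')[100:350,150:450]
cv2.imwrite('pics/s5c.png',cv2.resize(a,None,fx=2.4,fy=2.4,interpolation=cv2.INTER_CUBIC))
```

```text
[737.44363549 -65.24180162 281.61569187] [ 0.28522526 -0.40135029  0.12078821] 93.04663846037386
```

View pics/s5c.png

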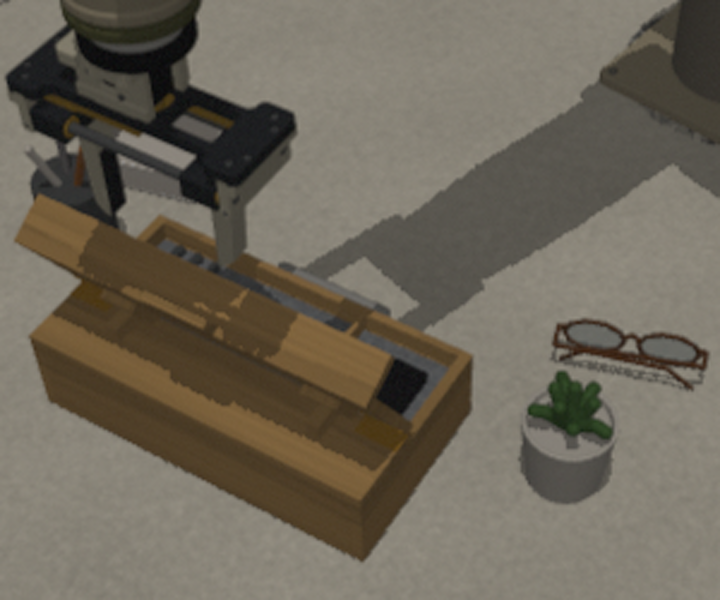

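The lid leans back on its rests, with the tab near (225,310), and the handle shows behind the case front at (330,285). Next I'll shut the fingers and move above the gap behind the bar.

>>> servo_tool:
  series:
    - [[-1,-0.194,-0.0313,0,0],[-1,-0.194,-0.0313,0,0],[-1,-0.194,-0.0313,0,0],[-1,-0.194,-0.0313,0,0],[-1,-0.194,-0.0313,0,0],[-1,-0.194,-0.0313,0,0],[-1,0,0,-0.2,0],[-1,0,0,-0.25,0],[-1,0,0,-0.25,0],[-1,0,0,-0.25,0],[-1,0,0,-0.2,0],[-1,0,0,0,0],[-1,0,0,0,0]]

```text
time: 11.5
eef_pos: [561.8, -93.1, 108.1]
tool_rot: [-0.001, -0.082, 0.997, 0.0]
wrist_force: [-0.2, -0.4, -0.2]
grip_width: 0.3
```

Run:
```python
from h import *
cap('scene','s6');p,d=cap('top','t6');s=bot.observe();print(s['eef_pos'],s['wrist_force'],s['grip_width'])
a=cv2.imread('pics/s6.png')[100:350,150:450]
cv2.imwrite('pics/s6c.png',cv2.resize(a,None,fx=2.4,fy=2.4,interpolation=cv2.INTER_CUBIC))
d=np.load('pics/scene1.npy') if 0 else np.load('pics/s6.npy');P=cloud('scene',d)
a=np.radians(9.4);c,s=np.cos(a),np.sin(a)
L=(P[...,:2]-[666.7,-76.2])@np.array([[c,-s],[s,c]])
k=(L[...,0]>15)&(L[...,0]<140)&(np.abs(L[...,1])>60)&(np.abs(L[...,1])<155)&(P[...,2]>150)&(P[...,2]<240)
print(k.sum()); 
if k.any():
    print(L[k].min(0),L[k].max(0),P[k][:,2].max())
    i=P[...,2][k].argmax();print(L[k][i],P[k][i]); i=L[k][:,0].argmax();print(L[k][i],P[k][i])
```

```text
[563.94483421 -93.68237574 110.84427947] [ 0.27560924 -0.19188802 -0.36203547] 0.5117978104458732
2308
[  36.59589475 -154.68336095] [ 79.98664263 154.98530232] 221.36305406633622
[ 43.13981196 -64.67984117] [ 719.82443484 -132.96547942  221.36305407]
[  79.98664263 -124.66876163] [ 765.97424037 -186.13083427  201.08588471]
```

View pics/s6c.png

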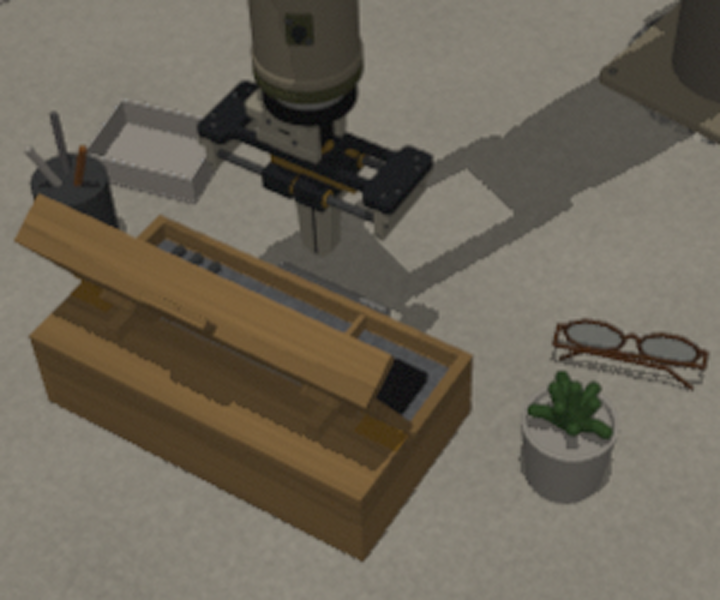

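The depth image puts the lid at about 2.09 rad, resting open. The shut fingers at (320,235) are over the gap, between the bar and the case front. I'll go down.

>>> servo_tool:
  series:
    - [[-1,0,0,-0.15,0],[-1,0,0,-0.15,0],[-1,0,0,-0.13,0],[-1,0,0,-0.13,0],[-1,0,0,0,0],[-1,0,0,0,0]]

```text
time: 12.2
eef_pos: [563.9, -93.6, 26.6]
tool_rot: [0.001, -0.082, 0.997, -0.0]
wrist_force: [0.6, -0.4, 0.6]
grip_width: 0.3
```

>>> servo_tool:
  series:
    - [[-1,-0.02,-0.0033,0,0],[-1,-0.02,-0.0033,0,0],[-1,-0.0395,-0.0065,0,0],[-1,-0.0395,-0.0065,0,0],[-1,-0.0395,-0.0065,0,0],[-1,-0.0395,-0.0065,0,0],[-1,-0.0395,-0.0065,0,0],[-1,-0.0395,-0.0065,0,0],[-1,-0.0395,-0.0065,0,0],[-1,-0.0395,-0.0065,0,0],[-1,-0.0395,-0.0065,0,0],[-1,-0.0395,-0.0065,0,0],[-1,-0.0395,-0.0065,0,0],[-1,-0.0395,-0.0065,0,0],[-1,-0.0395,-0.0065,0,0],[-1,-0.0395,-0.0065,0,0],[-1,-0.0395,-0.0065,0,0],[-1,-0.02,-0.0033,0,0],[-1,-0.02,-0.0033,0,0],[-1,0,0,0,0]]

```text
time: 14.2
eef_pos: [461.6, -109.9, 24.8]
tool_rot: [-0.0, -0.082, 0.997, 0.0]
wrist_force: [-1.0, 0.5, 0.1]
grip_width: 0.6
```

Run:
```python
from h import *
cap('scene','s7');s=bot.observe();print(s['eef_pos'],s['wrist_force'],s['grip_width'])
a=cv2.imread('pics/s7.png')[100:350,150:450]
cv2.imwrite('pics/s7c.png',cv2.resize(a,None,fx=2.4,fy=2.4,interpolation=cv2.INTER_CUBIC))
```

```text
[ 461.61460004 -109.88308055   24.77328296] [ 0.2081894  -0.28097333  0.09217842] 0.7450213391083874
```

View pics/s7c.png

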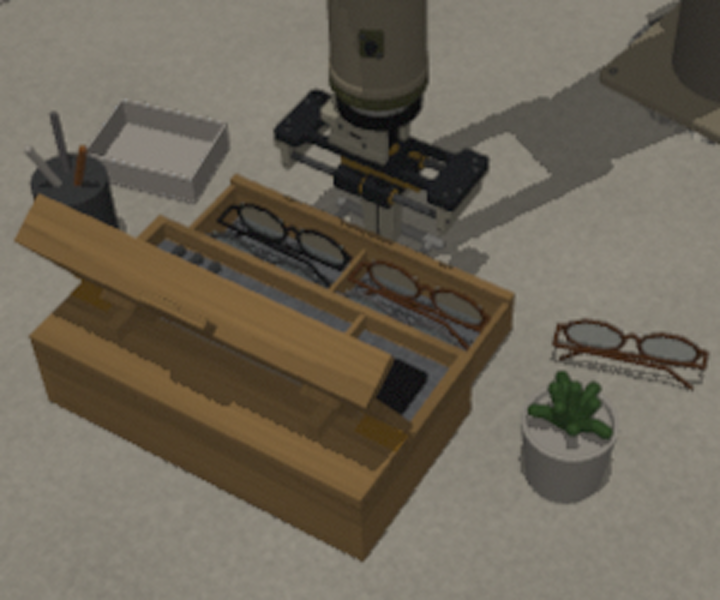

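The drawer is well out, with its front edge running (235,180) to (510,300). The tool travelled about 103 mm, including some slack, so I'll creep on to the stop.

>>> servo_tool:
  series:
    - [[-1,-0.0132,-0.0022,0,0],[-1,-0.0132,-0.0022,0,0],[-1,0,0,0,0]]

```text
time: 14.55
eef_pos: [461.3, -110.0, 25.2]
tool_rot: [0.004, -0.082, 0.997, 0.0]
wrist_force: [18.4, 3.7, -15.0]
grip_width: 0.6
```

>>> servo_tool:
  series:
    - [[-1,-0.0132,-0.0022,0,0],[-1,0,0,0,0]]

```text
time: 14.75
eef_pos: [461.2, -110.0, 25.5]
tool_rot: [0.006, -0.082, 0.997, 0.0]
wrist_force: [29.1, 5.8, -23.6]
grip_width: 0.6
```

The tool no longer moves and the force rises to 29 N, so the drawer is at its stop. I'll back off the bar into the gap and lift clear.

>>> servo_tool:
  series:
    - [[-1,0.04,0.0066,0,0],[-1,0.04,0.0066,0,0],[-1,0,0,0,0],[-1,0,0,0,0]]

```text
time: 15.15
eef_pos: [467.7, -108.9, 24.7]
tool_rot: [-0.0, -0.082, 0.997, 0.0]
wrist_force: [-0.6, -0.8, -0.0]
grip_width: 0.4
```

>>> servo_tool:
  series:
    - [[-1,0,0,0.1,0],[-1,0,0,0.15,0],[-1,0,0,0.2,0],[-1,0,0,0.3,0],[-1,0,0,0.3,0],[-1,-0.2,0,0.2,0],[-1,-0.2,0,0,0],[-1,0,0,0,0],[-1,0,0,0,0],[-1,0,0,0,0]]

```text
time: 16.15
eef_pos: [408.2, -109.0, 211.9]
tool_rot: [-0.0, -0.082, 0.997, 0.0]
wrist_force: [-0.5, 0.2, 0.7]
grip_width: 0.7
```

Run:
```python
from h import *
cap('scene','s8');p,d=cap('top','t8');s=bot.observe();print(s['time'],s['eef_pos'],s['wrist_force'],s['joint_velocities'].round(3))
a_=cv2.imread('pics/s8.png')[100:350,150:450]
b_=cv2.imread('pics/t8.png')[100:350,220:540]
cv2.imwrite('pics/s8c.png',cv2.resize(np.hstack([a_,b_]),None,fx=1.28,fy=1.28))
a=np.radians(9.4);c,sn=np.cos(a),np.sin(a);M=np.array([[c,-sn],[sn,c]])
d=np.load('pics/s8.npy');P=cloud('scene',d);L=(P[...,:2]-[666.7,-76.2])@M
k=(L[...,0]>15)&(L[...,0]<140)&(np.abs(L[...,1])<155)&(P[...,2]>150)&(P[...,2]<240)
i=L[k][:,0].argmax();print('lid',L[k][i],P[k][i][2])
k=(L[...,0]<-110)&(L[...,0]>-260)&(np.abs(L[...,1])<150)&(np.abs(L[...,1])>75)&(P[...,2]>45)&(P[...,2]<85)
print('drawer front x',np.percentile(L[k][:,0],[0,1,5]),k.sum())
```

```text
16.25 [ 408.21845533 -108.89991875  211.72998842] [ 0.8565259  -0.29333366  1.00447947] [ 0.002  0.004 -0.003 -0.     0.004 -0.001]
lid [90.054057   26.32127963] 219.1621919216554
drawer front x [-195.30119018 -190.68339107 -187.80426144] 880
```

View pics/s8c.png

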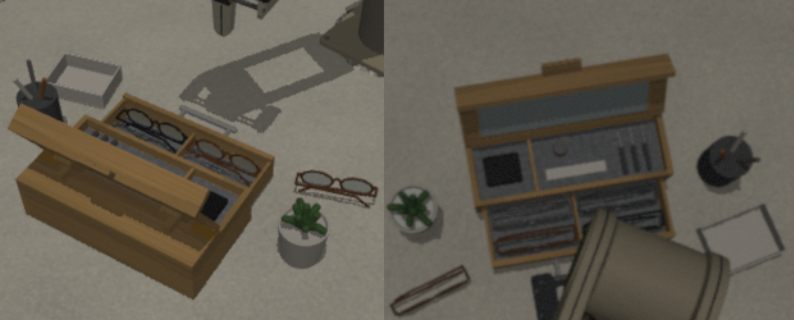

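The lid leans back, and the drawer front is at about -190 mm in the case frame, so it is 100 mm out. The bystanders stand where they were and the arm is clear, so I'm handing in.

```bash
python3 -c "
from rig import bot
print(bot.close_job())"
```

```text
the job is handed in; nothing more can be done
None
```

The lid is leaning back open on its rests and the drawer is fully out. I handed the job in at about 16.3 s of the 53 s; no verdict is reported.

- **Lid:** I gripped the tab across its width, carried it up and over at about 0.5 rad/s, and released it at about 2.0 rad. It sank onto the rests. A depth reading before the drawer pull put it at about 2.09 rad. The final pictures show it in the same position.
- **Drawer:** I hooked the handle from behind with the shut fingers and pulled until the tool stopped moving and the force rose to about 29 N. The depth image puts the drawer front about 100 mm out.
- **End state:** The fingers were backed off the bar and lifted to about 210 mm, with the wrist force near zero. The spectacles, white tray, succulent and pen cup look unmoved in the final pictures, though I did not measure them.

No check failed or disagreed.

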